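Carry a wet rosette to the drying rack on a trowel

ROBOT

A 6-joint arm with a two-finger parallel gripper is mounted at the origin on the work surface. World frame = base frame: x ahead of the robot, y to its left, z up, the work surface at z = 0. Lengths are in m, angles in rad, forces in N, time in s.
With the tool pointing down it reaches from about 0.3 to 0.825 m from the base axis. Payload 5.4 kg.
Tool frame: the origin (TCP) lies at the very end of the fingers, on their centre line; the grasp point (between the pads) lies 19 mm behind it; z points along the fingers, y is the line along which they close (so a half turn about z gives the same grasp; the last joint's range is limited). The gripper opens to 92 mm and grips with 3 to 60 N. Pads are 20 mm wide; open, the fingers measure 128 mm over their backs; the gripper's body (75 mm by 189 mm) begins 69 mm behind the grasp point.
Start: joints at [1.138, 0.158, 1.597, -0, 1.386, -0.21], TCP at [0.127, 0.561, 0.215] pointing down, gripper open.
Joint ranges: [-2.91, 2.91], [-0.94, 2.29], [0.18, 2.7], [-1.29, 4.43], [0.17, 2.64], [-3, 3]. Speed limits (rad/s): [2.57, 2.57, 3.14, 3.14, 3.14, 3.14].

INTERFACE

Orientations are given as a unit quaternion [w, x, y, z].
In Python, from bench import robot gives the robot as it stands. The module is installed in compiled form; this text tells all that it offers.
- The arm moves only by the shell command python3 -m inch 'ROWS'. ROWS is JSON, a list of rows, each an object with "jaw": the finger opening in m, from 0 to 0.0919; "slide": the shift along the tool's x, y, z in m, a list of three; "twist": the turn, a rotation vector about the tool's x, y, z in rad, a list of three. A call has 1 to 8 rows; each row is the pose to reach, as a shift and turn from the pose commanded when the call began, along the tool's axes at that moment; what a row does not reach only later rows make up. A row lasts 1/10 s, in which the tool goes at most 50 mm and 8.59 degrees, less where a joint would pass 70% of its speed; a pose out of reach is approached as far as the arm can. A call with a gripper value outside its range is refused whole. The fingers move at their own pace and stop on an object; the grip force is fixed at half the most. Time passes only in rows, so rows that repeat a pose let the fingers close. It gives the time, the measured TCP pose, the force, the opening and the grip force at its end, in the units of the state.
- robot.read_state(): the state, without advancing time (a new reading comes with each control period).
- robot.grab_frame(name): name is "scene" or "side" or "wrist"; returns a dict with "img" (420x560x3 uint8, blue, green, red), "fx", "fy", "cx", "cy" (pixels), "R" (3x3) and "t" (3): a world point X has camera coordinates R X + t. Camera axes: x right, y down, z forward; pixel columns grow to the right and rows downward; lengths in m; the calibration is good to about 2 mm. A picture is of the moment at which its call begins. There is no depth.
- robot.job_done(): hands the job in; it is judged then, once.
The state is a dict: "clock": time; "qpos": joint angles; "dq": joint speeds; "joint_torque": joint torques, N m; "ee_pos": TCP position; "tool_rot": TCP orientation; "contact_force": force on the tool from outside, world axes, zero at the start; "torque": the same for the moment, N m; "width": opening from 0.0 (shut) to 1.0 (fully open); "finger_force": force on a finger pad.
Only numpy, scipy, OpenCV 4.12 (cv2) and the standard library are available. Lean on these libraries where they do the work, as an engineer would, in place of code of your own. Each camera call takes 0.05 s, during which the arm holds its last target. There are 200 camera calls.

TASK

The green rosette on the cones has just been lacquered, so never touch it with the gripper: take the flat trowel by its handle, slip the blade under the rosette between the cones, lift it clear and carry it level to the drying rack. Set it down gently in the empty bay, centred and square across its two rods, draw the blade out, and lay the trowel flat on the bench, with everything else left where it is.

Things in the scene. Friction and masses are not known exactly. Their poses are not given: they have to be found in the camera images.
- rosette: Wet green corner rosette: square wooden block 90 x 90 x 20 mm (about 75 g), turned rings 5 mm high on its face. It lies face up on the tips of the four orange cones, square to the cone board within a few degrees, its underside 71 mm above the bench. Origin: centre of its underside; x and y parallel to its sides, z up.
- cone_board: Fixed plywood board 150 x 160 x 16 mm with four orange cones at (+-36, +-36) mm from its centre, tips 71 mm above the bench (radius 3 mm at the tip, 6 mm at 10 mm below it, 20 mm at the foot). The blade can pass under the rosette between them along x or y. Origin: centre of its underside; x, y along its sides. Left or right of the robot, the rack on the other side.
- rack: Fixed drying rack: foot 225 x 225 x 18 mm; from the front of a back beam (top at 96 mm) four 8 mm steel rods jut out level to -x (to the robot), open at the front. Rods at y = -87, -21, 21, 87 mm, tops at 78 mm, from x = -64 to the beam at x = 68 mm. Bay at y = +54: dry rosette; at y = -54: empty. Origin: on the bench, midway between the bays; x along the rods to the beam, z up.
- free_bay (a point): Centre of the empty bay at the height of the rods' tops (78 mm above the bench), half-way between its two rods, which lie 66 mm apart (58 mm clear between them). Axes as the rack's: x along the rods to the back beam. The centre of the rosette's underside belongs here.
- trowel_grip (a point): Grip point in the trowel's wooden handle, 45 mm above the blade's underside; the trowel lies flat on the bench. x runs along the tool to the blade's tip, z up. Handle: flat sides, 24 mm wide, 22 mm high, level, from 62 mm behind to 23 mm ahead of this point. Trowel 135 g, centre of mass about 68 mm ahead of this point: grip firmly (40 N or more) so the blade does not sag.
- trowel_blade (a point): Centre of the top of the trowel's flat steel blade, where the rosette is carried; 110 mm ahead of and 42.5 mm below the grip point. Blade 105 x 44 x 2.5 mm, level, reaching 50 mm ahead of this point (tip) and 55 mm behind it; a cranked neck rises from its rear 15 mm to the handle. x to the tip, z up.
- dry_rosette: A dry rosette of the same kind, loose in the rack's other bay. Leave it alone. Origin: centre of its underside.
- lacquer_tin: Closed round tin, 84 mm across, 100 mm high, loose, beyond the trowel. Origin: centre of its underside.
- brush: Loose flat paint brush, about 200 mm long and 20 mm high, lying on the bench near the robot, on its right. Leave it alone.
- sanding_block: Loose cork sanding block 105 x 65 x 32 mm near the robot, on its left. Origin: centre of its underside.
- offcut: Loose wooden offcut 160 x 45 x 22 mm, far right. Origin: centre of its underside.
- thinner: Loose white bottle, 64 mm across, 150 mm high, far right. Origin: centre of its underside.
- screw_jar: Loose glass jar, 66 mm across, 85 mm high, far left. Origin: centre of its underside.

How it is judged:
By the outcome, as a careful person would: the job done as asked, in the order asked, and still so for the second after the job is handed in, with the robot touching nothing.
It also fails if it takes over 72 s, if anything falls off the work surface, if the arm or the gripper's body presses on something with over 40 N, if the wrist force passes 120 N, or if a joint passes its speed limit or range.

## Working session

There is one attempt and no reset: what is moved stays moved. The work goes in short steps, Python scripts to look and compute and a shell command to move; the robot and the scene stay as the last step left them, time stands still between calls to the robot, and variables do not carry over. Pictures are saved under pics/ and viewed, at most 10 in all, crops included, and the job is handed in when it is done.

```bash
mkdir -p pics; cat > h.py <<'E'
import numpy as np, cv2
from bench import robot
def grab(n):
    f=robot.grab_frame(n); 
    for k in("R","t"): f[k]=np.array(f[k])
    return f
def ray(f,u,v,z):
    d=f["R"].T@np.array([(u-f["cx"])/f["fx"],(v-f["cy"])/f["fy"],1.]); c=-f["R"].T@f["t"]
    return c+d*(z-c[2])/d[2]
def proj(f,X):
    p=f["R"]@np.array(X)+f["t"]; return np.array([f["fx"]*p[0]/p[2]+f["cx"],f["fy"]*p[1]/p[2]+f["cy"]])
E
python3 - <<'E'
from h import *
import pickle
for n in("scene","side","wrist"):
    f=grab(n); cv2.imwrite(f"pics/{n}0.png",f["img"]); pickle.dump(f,open(n+"0.pkl","wb"))
    print(n,-f["R"].T@f["t"],f["fx"])
print(robot.read_state())
E
```

```text
scene [ 1.47642122 -0.08842382  1.02256666] 449.91743056762783
side [ 0.25690017 -0.87029169  0.80603737] 418.3359455535232
wrist [0.05646832 0.57556757 0.38516043] 325.68997542341054
{'clock': 0.15, 'qpos': array([ 1.13792113e+00,  1.58895729e-01,  1.59792273e+00,  1.36222116e-05,
        1.38621165e+00, -2.10073053e-01]), 'dq': array([ 7.83238335e-05, -3.55285447e-03, -3.50010470e-03, -2.98606563e-04,
        4.60671670e-04, -1.09225177e-03]), 'joint_torque': array([ 1.84978780e-03, -3.85920739e+01, -3.22431636e+01,  7.02110259e-02,
        3.51553084e-02, -9.58362989e-05]), 'ee_pos': array([0.12684956, 0.56034206, 0.21386005]), 'tool_rot': array([-2.33445277e-04,  1.11172014e-01,  9.93800919e-01, -6.79794235e-04]), 'contact_force': array([-0.37715801,  0.55559414,  0.62389551]), 'torque': array([-0.04250392, -0.0095034 , -0.05855517]), 'finger_force': 0.0, 'width': 1.0021118429096227}
```

View pics/scene0.png

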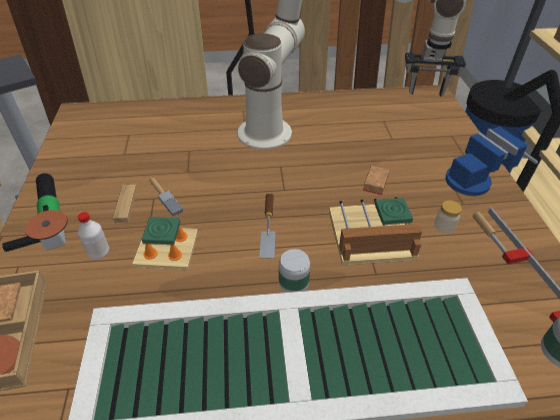

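View pics/side0.png

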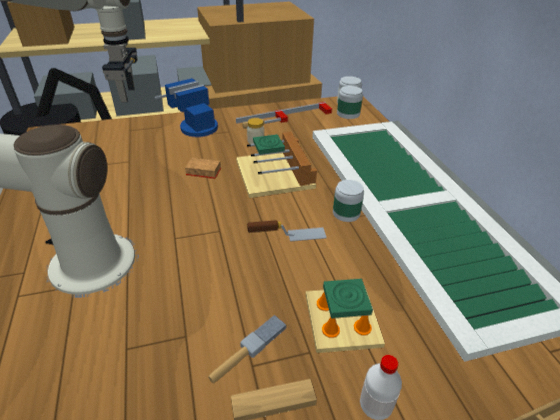

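```bash
python3 - <<'E'
from h import *
import pickle
s=pickle.load(open("scene0.pkl","rb"))["img"];d=pickle.load(open("side0.pkl","rb"))["img"]
def c(i,x,y,w,h,k): return cv2.resize(i[y:y+h,x:x+w],None,fx=k,fy=k,interpolation=cv2.INTER_CUBIC)
o=np.zeros((600,800,3),np.uint8)
def put(a,x,y): o[y:y+a.shape[0],x:x+a.shape[1]]=a
put(c(s,130,205,80,70,4),0,0)       # cones 320x280
put(c(s,325,185,110,85,4),330,0)    # rack 440x340
put(c(d,300,270,90,85,3),0,340) # cones side
put(c(d,230,125,90,75,3),275,345)
put(c(d,240,210,95,40,2),550,345)
put(c(s,250,185,40,80,2),550,430)
cv2.imwrite("pics/crop.png",o)
E
```

```text
(no output)
```

View pics/crop.png

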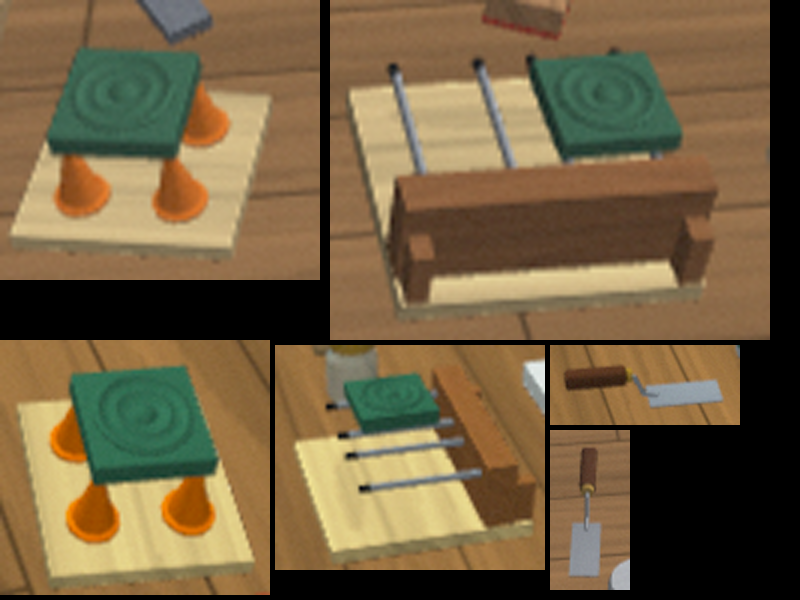

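```bash
python3 - <<'E'
from h import *
import pickle
s=pickle.load(open("scene0.pkl","rb"));d=pickle.load(open("side0.pkl","rb"))
np.set_printoptions(precision=4,suppress=True)
def P(f,z,*p):
    for u,v in p: print(ray(f,u,v,z)[:2],end=' ')
    print()
print("rosette");P(s,.091,(149.5,217.25),(180,218),(175.5,241.75),(143,240.25))
P(d,.091,(324,281),(362.7,279.3),(371.7,310.7),(332.3,313.7))
print("board");P(s,.016,(197.5,228.75),(188,266.75),(133,264.5));P(d,.016,(306,291.7),(383.3,344.3),(317.3,349.3))
print("rack foot");P(s,.018,(325+18/4,185+90/4),(325+68/4,185+305/4),(325+370/4,185+288/4))
P(d,.018,(230+22/3,125+95/3),(230+58/3,125+207/3))
print("rodtips y-87,-21");P(s,.078,(325+64/4,185+67/4),(325+149/4,185+62/4))
P(d,.078,(230+88/3,125+144/3),(230+76/3,125+111/3))
for n,f,(x,y,w,h) in(("s",s,(250,225,35,40)),("d",d,(282,222,50,24))):
    g=cv2.cvtColor(f["img"][y:y+h,x:x+w],cv2.COLOR_BGR2HSV); m=((g[...,1]<75)&(g[...,2]>100)).astype(np.uint8)
    if n=="s": m[30:,25:]=0
    c=max(cv2.findContours(m,0,1)[0],key=cv2.contourArea).reshape(-1,2)
    q=np.array([ray(f,u+x,v+y,.0025)[:2] for u,v in c],np.float32)
    r=cv2.minAreaRect(q*1000); print("blade",r, cv2.boxPoints(r).tolist())
# handle end pts
print("handle rear/front top");P(s,.056,(250+39/2,185+19/2),(250+38/2,185+57/2));P(d,.056,(240+16/2,210+26/2),(240+76/2,210+26/2))
w=pickle.load(open("wrist0.pkl","rb"));T=robot.read_state()
from scipy.spatial.transform import Rotation as R
q=T["tool_rot"];Rt=R.from_quat(np.r_[q[1:],q[0]]).as_matrix();print("tool",Rt,"cam in tool",Rt.T@(-w["R"].T@w["t"]-T["ee_pos"]),(w["R"]@Rt))
E
```

```text
rosette
[ 0.524  -0.3724] [ 0.5357 -0.2841] [ 0.6273 -0.2911] [ 0.613  -0.3808] 
[ 0.5344 -0.2892] [ 0.6213 -0.3062] [ 0.6034 -0.3914] [ 0.5203 -0.3779] 
board
[ 0.5118 -0.2438] [ 0.6578 -0.2661] [ 0.6344 -0.4219] 
[ 0.5095 -0.2495] [ 0.6257 -0.429 ] [ 0.4837 -0.4047] 
rack foot
[0.4606 0.175 ] [0.6822 0.1714] [0.6879 0.3916] 
[0.4643 0.3945] [0.4591 0.1672] 
rodtips y-87,-21
[0.4997 0.1987] [0.5005 0.2648] 
[0.4967 0.1875] [0.4987 0.2525] 
blade ((570.21435546875, -34.046119689941406), (44.814327239990234, 133.28439331054688), 82.73772430419922) [[501.2742614746094, -47.84918975830078], [633.4894409179688, -64.69786834716797], [639.1544189453125, -20.24304962158203], [506.93927001953125, -3.3943710327148438]]
blade ((574.3299560546875, -33.40631103515625), (62.38630676269531, 127.22137451171875), 71.55352783203125) [[504.1175231933594, -42.86914825439453], [624.8021850585938, -83.12435150146484], [644.5423583984375, -23.94347381591797], [523.8577270507812, 16.311729431152344]]
handle rear/front top
[ 0.4219 -0.0145] [ 0.5071 -0.0231] 
[ 0.4178 -0.012 ] [ 0.4977 -0.032 ] 
tool [[-0.9753  0.221  -0.0006]
 [ 0.221   0.9753 -0.0013]
 [ 0.0003 -0.0014 -1.    ]] cam in tool [ 0.0721 -0.0009 -0.1713] [[ 0.0002  1.      0.0014]
 [-0.9665  0.0006 -0.2567]
 [-0.2567 -0.0013  0.9665]]
```

```bash
cat >> h.py <<'E'
from scipy.spatial.transform import Rotation as Ro
np.set_printoptions(precision=4,suppress=True)
def pose():
    T=robot.read_state(); q=T["tool_rot"]; return np.array(T["ee_pos"]),Ro.from_quat(np.r_[q[1:],q[0]]).as_matrix(),T
def go(p,phi,pitch=0):
    "phi: heading (deg) of trowel = -tool x ; pitch>0 raises the blade tip"
    e,M,T=pose(); a=np.radians(phi+180); x=np.array([np.cos(a),np.sin(a),0]); z=np.array([0,0,-1.]); y=np.cross(z,x)
    Rt=Ro.from_rotvec(np.radians(pitch)*np.array([np.sin(np.radians(phi)),-np.cos(np.radians(phi)),0])).as_matrix()@np.stack([x,y,z],1)
    print("slide",(M.T@(np.array(p)-e)).round(4),"twist",Ro.from_matrix(M.T@Rt).as_rotvec().round(4),"at",e.round(4),"t",round(T["clock"],2),"F",np.array(T["contact_force"]).round(1),"q",T["qpos"].round(2))
E
python3 -c "
from h import *
go((.48,.24,.24),0)"
```

```text
slide [-0.4152 -0.2344 -0.0259] twist [-0.0014 -0.0005 -0.2228] at [0.1268 0.5603 0.2139] t 0.15 F [-0.4  0.6  0.6] q [ 1.14  0.16  1.6   0.    1.39 -0.21]
```

```bash
python3 -m inch '[{"jaw":0.09,"slide":[-0.04,-0.023,-0.003],"twist":[0,0,-0.03]},{"jaw":0.09,"slide":[-0.08,-0.045,-0.006],"twist":[0,0,-0.08]},{"jaw":0.09,"slide":[-0.12,-0.068,-0.01],"twist":[0,0,-0.12]},{"jaw":0.09,"slide":[-0.16,-0.09,-0.013],"twist":[0,0,-0.16]},{"jaw":0.09,"slide":[-0.2,-0.113,-0.016],"twist":[0,0,-0.2]},{"jaw":0.09,"slide":[-0.24,-0.135,-0.02],"twist":[0,0,-0.223]},{"jaw":0.09,"slide":[-0.28,-0.158,-0.026],"twist":[0,0,-0.223]},{"jaw":0.09,"slide":[-0.32,-0.18,-0.026],"twist":[0,0,-0.223]}]'; python3 -c "
from h import *
go((.48,.24,.24),0)"
```

```text
clock: 0.95
ee_pos: [0.4008, 0.3131, 0.2413]
tool_rot: [0.001, -0.0, 1.0, 0.0]
contact_force: [-0.1, 0.7, 0.2]
width: 0.984
finger_force: 0.0
slide [-0.0792 -0.0732  0.0014] twist [0.0006 0.0012 0.0002] at [0.4008 0.3131 0.2413] t 0.95 F [-0.1  0.7  0.2] q [ 0.43 -0.03  1.75  0.    1.43 -1.15]
```

```bash
python3 -m inch '[{"jaw":0.09,"slide":[-0.04,-0.035,0],"twist":[0,0,0]},{"jaw":0.09,"slide":[-0.075,-0.07,0],"twist":[0,0,0]},{"jaw":0.09,"slide":[-0.075,-0.07,0],"twist":[0,0,0]},{"jaw":0.09,"slide":[-0.075,-0.07,0],"twist":[0,0,0]}]'; python3 -c "
from h import *
import pickle
f=grab('wrist');pickle.dump(f,open('w_rack.pkl','wb'));cv2.imwrite('pics/w_rack.png',f['img'])
go((.45,-.02,.26),-7)
go((.45,-.30,.26),-10)"
```

```text
clock: 1.35
ee_pos: [0.4747, 0.2437, 0.2401]
tool_rot: [-0.001, 0.001, 1.0, 0.0]
contact_force: [0.3, -0.3, 0.6]
width: 0.977
finger_force: 0.0
slide [ 0.0238 -0.2647 -0.0198] twist [ 0.0002 -0.0012  0.1217] at [0.4739 0.2447 0.2402] t 1.4 F [-0.2 -0.2 -0.6] q [ 0.25  0.03  1.68  0.    1.43 -1.32]
slide [ 0.0237 -0.5447 -0.0199] twist [ 0.0002 -0.0012  0.1741] at [0.4739 0.2447 0.2402] t 1.4 F [-0.2 -0.2 -0.6] q [ 0.25  0.03  1.68  0.    1.43 -1.32]
```

View pics/w_rack.png

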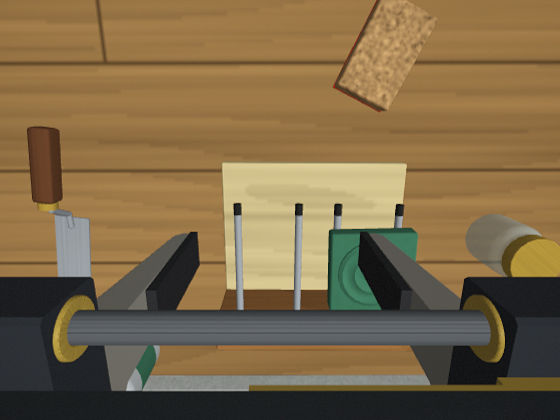

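```bash
cat > rack.py <<'E'
from h import *
import pickle
f=pickle.load(open('w_rack.pkl','rb'));g=cv2.cvtColor(f["img"],cv2.COLOR_BGR2HSV)
L=[]
for u0 in(238,298):
    pts=[]
    for v in range(222,288,3):
        r=g[v,u0-12:u0+13,1].astype(float); m=r<80
        if m.sum()>1: pts.append(ray(f,u0-12+np.flatnonzero(m).mean(),v,.0765)[:2])
    pts=np.array(pts); k=np.polyfit(pts[:,0],pts[:,1],1); L.append(k); print(len(pts),"rod yaw",np.degrees(np.arctan(k[0])),"y@.563",np.polyval(k,.563))
    c=f["img"][195:222,u0-12:u0+13].max(2)<60; vv,uu=np.nonzero(c); print("cap",uu.min()+u0-12,uu.max()+u0-12,vv.min()+195,vv.max()+195, ray(f,u0-12+uu.mean(),vv.min()+195,.078), ray(f,u0-12+uu.mean(),vv.min()+195,.070))
y=[];
for v0 in(0,):
    P=[]
    for u in range(235,395,8):
        col=g[150:185,u,:].astype(int); val=col[:,2]; k=np.argmax(np.diff(val)); P.append(ray(f,u,150+k+.5,.018)[:2])
    P=np.array(P);k=np.polyfit(P[:,1],P[:,0],1);print("foot front: x-slope deg",np.degrees(np.arctan(k[0])),"x@.227",np.polyval(k,.227), np.std(P[:,0]-np.polyval(k,P[:,1])))
E
python3 rack.py
```

```text
22 rod yaw -0.46022178468504515 y@.563 0.19776434812434257
cap 234 240 203 214 [0.4917 0.1985 0.078 ] [0.4938 0.1975 0.07  ]
22 rod yaw -0.7031818963338009 y@.563 0.26362934071960215
cap 295 301 204 214 [0.4929 0.2635 0.078 ] [0.495 0.264 0.07 ]
foot front: x-slope deg 0.11085939981150456 x@.227 0.4569742428377819 2.719479911021037e-17
```

```bash
python3 -m inch '[{"jaw":0.09,"slide":[0.003,-0.035,-0.003],"twist":[0,0,0.02]},{"jaw":0.09,"slide":[0.006,-0.07,-0.006],"twist":[0,0,0.05]},{"jaw":0.09,"slide":[0.009,-0.11,-0.01],"twist":[0,0,0.08]},{"jaw":0.09,"slide":[0.012,-0.16,-0.014],"twist":[0,0,0.1]},{"jaw":0.09,"slide":[0.018,-0.21,-0.02],"twist":[0,0,0.12]},{"jaw":0.09,"slide":[0.024,-0.265,-0.02],"twist":[0,0,0.122]},{"jaw":0.09,"slide":[0.024,-0.315,-0.02],"twist":[0,0,0.13]},{"jaw":0.09,"slide":[0.024,-0.36,-0.02],"twist":[0,0,0.14]}]'; python3 -m inch '[{"jaw":0.09,"slide":[0.005,-0.045,0],"twist":[0,0,0.01]},{"jaw":0.09,"slide":[0.013,-0.09,0],"twist":[0,0,0.03]},{"jaw":0.09,"slide":[0.02,-0.14,0],"twist":[0,0,0.034]},{"jaw":0.09,"slide":[0.025,-0.18,0],"twist":[0,0,0.034]},{"jaw":0.09,"slide":[0.025,-0.18,0],"twist":[0,0,0.034]},{"jaw":0.09,"slide":[0.025,-0.18,0],"twist":[0,0,0.034]}]'; python3 -c "
from h import *
import pickle
f=grab('wrist');pickle.dump(f,open('w_cone.pkl','wb'));cv2.imwrite('pics/w_cone.png',f['img'])
go((.45,-.02,.26),-7)"
```

```text
clock: 2.2
ee_pos: [0.45, -0.1142, 0.2609]
tool_rot: [0.001, 0.069, 0.998, 0.0]
contact_force: [0.5, -0.4, 0.6]
width: 0.978
finger_force: 0.0
clock: 2.8
ee_pos: [0.401, -0.2878, 0.2604]
tool_rot: [-0.0, 0.087, 0.996, 0.001]
contact_force: [0.8, 0.2, 0.1]
width: 0.976
finger_force: 0.0
slide [-0.0023  0.2717  0.0007] twist [ 0.001  -0.0001 -0.0499] at [ 0.4012 -0.2873  0.2605] t 2.85 F [-0.2  0.5  0. ] q [-0.87 -0.09  1.76  0.    1.47 -2.27]
```

View pics/w_cone.png

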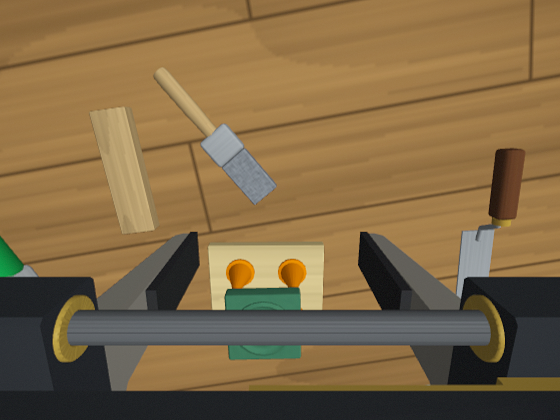

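```bash
cat > cone.py <<'E'
from h import *
import pickle
f=pickle.load(open('w_cone.pkl','rb'));g=cv2.cvtColor(f["img"],cv2.COLOR_BGR2HSV)
m=((g[...,0]>65)&(g[...,0]<95)&(g[...,1]>80)).astype(np.uint8); m[:,:215]=0; m[:,315:]=0; m[:270]=0; m[370:]=0
for a,b,z in((286,306,None),(346,362,None)):
    v,u=np.nonzero(m[a:b]); print("rows",v.min()+a,v.max()+a)
E=[]
# left/right edges in top face at z=.091
for side in(0,1):
    P=[]
    for v in list(range(300,308))+list(range(348,356)):
        u=np.flatnonzero(m[v]); 
        if len(u): P.append(ray(f,(u.min()-.5,u.max()+.5)[side],v,.091)[:2])
    P=np.array(P);k=np.polyfit(P[:,0],P[:,1],1);E.append(k);print("side yaw",np.degrees(np.arctan(k[0])),"y@.577",np.polyval(k,.577),"res",np.std(P[:,1]-np.polyval(k,P[:,0])))
for z,fn in((.071,"min"),(.091,"max")):
    P=[]
    for u in range(235,296,4):
        v=np.flatnonzero(m[:,u]); P.append(ray(f,u,v.min()-.5 if fn=="min" else v.max()+.5,z)[:2])
    P=np.array(P);k=np.polyfit(P[:,1],P[:,0],1);print(fn,"edge yaw",-np.degrees(np.arctan(k[0])),"x@-.332",np.polyval(k,-.332))
# cones' base ellipses, board front edge
o=((g[...,0]<16)&(g[...,1]>200)&(g[...,2]>150)).astype(np.uint8); o[:250]=0;o[300:]=0;o[:,:215]=0;o[:,320:]=0
for c in cv2.findContours(o,0,1)[0]:
    if cv2.contourArea(c)>100:
        x,y,w,h=cv2.boundingRect(c); 
        l=[p for p in c.reshape(-1,2) if p[1]<y+12]
        a=ray(f,x-.5,y+h*.45,.016);b=ray(f,x+w-.5,y+h*.45,.016);t=ray(f,x+w/2-.5,y-.5,.016)
        print("cone",x,y,w,h,"diam",np.linalg.norm(a-b),"centre y",(a+b)[1]/2,"x",t[0]+.02)
bb=((g[...,0]>15)&(g[...,1]<130)&(g[...,2]>190)).astype(np.uint8);
P=[]
for u in range(212,322,6):
    v=np.flatnonzero(bb[235:262,u]); 
    if len(v):P.append(ray(f,u,v.min()+235-.5,.016)[:2])
P=np.array(P);k=np.polyfit(P[:,1],P[:,0],1);print("board front yaw",-np.degrees(np.arctan(k[0])),"x@-.332",np.polyval(k,-.332),len(P))
for v in(250,255,260,270,280):
    u=np.flatnonzero(bb[v,195:340])+195; 
    if len(u):print(v,u.min(),u.max(),ray(f,u.min()-.5,v,.016)[:2],ray(f,u.max()+.5,v,.016)[:2])
E
python3 cone.py
```

```text
rows 288 305
rows 346 358
side yaw -8.376390538748518 y@.577 -0.38264294352757516 res 0.00031291174623688666
side yaw -7.91900519993034 y@.577 -0.29323972700271095 res 5.786007415381587e-05
min edge yaw -8.416446630911997 x@-.332 0.5286254040213978
max edge yaw -8.341120409608134 x@-.332 0.6148034050714497
board front yaw -9.919030771829977 x@-.332 0.49456593839192325 19
250 209 323 [ 0.4891 -0.4018] [ 0.5163 -0.2461]
255 209 323 [ 0.4963 -0.4035] [ 0.5237 -0.2471]
260 209 323 [ 0.5037 -0.4052] [ 0.5311 -0.2482]
270 210 322 [ 0.5187 -0.4073] [ 0.5459 -0.2516]
280 210 322 [ 0.5338 -0.4108] [ 0.5612 -0.2538]
```

```bash
python3 -m inch '[{"jaw":0.09,"slide":[-0.001,0.035,0],"twist":[0,0,-0.01]},{"jaw":0.09,"slide":[-0.001,0.07,0],"twist":[0,0,-0.02]},{"jaw":0.09,"slide":[-0.002,0.11,0],"twist":[0,0,-0.03]},{"jaw":0.09,"slide":[-0.002,0.155,0.0],"twist":[0,0,-0.04]},{"jaw":0.09,"slide":[-0.002,0.2,0],"twist":[0,0,-0.05]},{"jaw":0.09,"slide":[0.03,0.24,0],"twist":[0,0,-0.05]},{"jaw":0.09,"slide":[0.03,0.27,0],"twist":[0,0,-0.05]},{"jaw":0.09,"slide":[0.03,0.27,0],"twist":[0,0,-0.05]}]';python3 -m inch '[{"jaw":0.09,"slide":[0,0,0],"twist":[0,0,0]},{"jaw":0.09,"slide":[0,0,0],"twist":[0,0,0]}]'; python3 -c "
from h import *
import pickle
f=grab('wrist');pickle.dump(f,open('w_tro.pkl','wb'));cv2.imwrite('pics/w_tro.png',f['img'])
go((.45,-.02,.26),-7)"
```

```text
clock: 3.65
ee_pos: [0.4171, -0.0129, 0.2607]
tool_rot: [0.0, 0.058, 0.998, 0.001]
contact_force: [-0.8, -0.9, 0.7]
width: 0.981
finger_force: 0.0
clock: 3.85
ee_pos: [0.4178, -0.0179, 0.2606]
tool_rot: [0.0, 0.062, 0.998, -0.0]
contact_force: [0.6, 0.4, -0.1]
width: 0.978
finger_force: 0.0
slide [-0.0322  0.0023  0.0006] twist [-0.0002 -0.     -0.002 ] at [ 0.4178 -0.0183  0.2606] t 3.9 F [ 0.2  0.4 -0.6] q [-0.33 -0.3   1.94 -0.    1.5  -1.78]
```

View pics/w_tro.png

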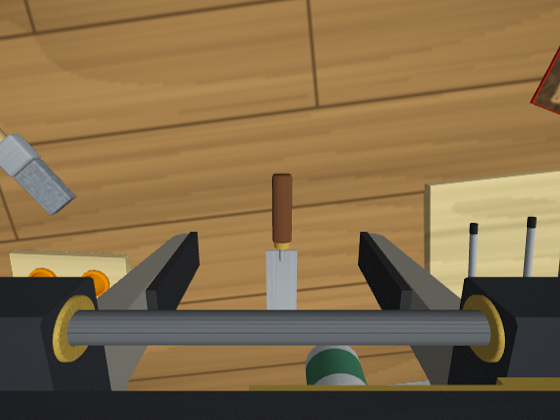

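```bash
cat > tro.py <<'E'
from h import *
import pickle
f=pickle.load(open('w_tro.pkl','rb'));g=cv2.cvtColor(f["img"],cv2.COLOR_BGR2HSV)
m=(g[...,2]<115).astype(np.uint8); m[:,:262]=0;m[:,302:]=0;m[:168]=0;m[246:]=0
v,u=np.nonzero(m);print(v.min(),v.max(),u.min(),u.max())
C=[];W=[]
for r in range(182,238,3):
    q=np.flatnonzero(m[r]); a=ray(f,q.min()-.5,r,.05);b=ray(f,q.max()+.5,r,.05); C.append((a+b)[:2]/2);W.append(np.linalg.norm(a-b))
C=np.array(C);k=np.polyfit(C[:,0],C[:,1],1);print("handle yaw",np.degrees(np.arctan(k[0])),"y@.48",np.polyval(k,.48),"w",np.mean(W))
um=282;print("rear",ray(f,um,v.min()-.5,.034),ray(f,um,v.min()-.5,.056),"front",ray(f,um,v.max()+.5,.056),ray(f,um,v.max()+.5,.045))
P=[];W=[]
for r in range(258,306,4):
    q=np.flatnonzero((g[r,255:310,1]<70))+255; a=ray(f,q.min()-.5,r,.0025);b=ray(f,q.max()+.5,r,.0025);P.append((a+b)[:2]/2);W.append(np.linalg.norm(a-b))
P=np.array(P);k=np.polyfit(P[:,0],P[:,1],1);print("blade yaw",np.degrees(np.arctan(k[0])),"y@.48",np.polyval(k,.48),"w",np.mean(W))
q=np.flatnonzero(g[240:270,272,1]<70)+240;print("blade rear",ray(f,272,q.min()-.5,.0025))
q=np.flatnonzero(g[240:270,290,1]<70)+240;print("blade rear",ray(f,290,q.min()-.5,.0025))
E
python3 tro.py
```

```text
173 245 262 301
handle yaw -5.917256328074706 y@.48 -0.022948440948450274 w 0.02391277852543763
rear [ 0.414  -0.0143  0.034 ] [ 0.4102 -0.0141  0.056 ] front [ 0.5009 -0.025   0.056 ] [ 0.5055 -0.0254  0.045 ]
blade yaw -6.273716741694192 y@.48 -0.024226974045931257 w 0.04469031416116941
blade rear [ 0.5273 -0.042   0.0025]
blade rear [ 0.5304 -0.0166  0.0025]
```

```bash
python3 -m inch '[{"jaw":0.08,"slide":[-0.03,-0.002,0.03],"twist":[0,0,-0.01]},{"jaw":0.06,"slide":[-0.055,-0.0,0.06],"twist":[0,0,-0.016]},{"jaw":0.06,"slide":[-0.067,0.002,0.1],"twist":[0,0,-0.016]},{"jaw":0.06,"slide":[-0.067,0.002,0.14],"twist":[0,0,-0.016]},{"jaw":0.06,"slide":[-0.067,0.002,0.17],"twist":[0,0,-0.016]},{"jaw":0.06,"slide":[-0.067,0.002,0.17],"twist":[0,0,-0.016]},{"jaw":0.06,"slide":[-0.067,0.002,0.17],"twist":[0,0,-0.016]}]'; python3 -c "
from h import *
go((.485,-.0237,.027),-6.1)"
```

```text
clock: 4.6
ee_pos: [0.4847, -0.0249, 0.0911]
tool_rot: [-0.0, 0.055, 0.999, 0.0]
contact_force: [0.4, 0.3, -0.6]
width: 0.653
finger_force: 0.0
slide [-0.0002  0.0013  0.0641] twist [ 0.     -0.0004 -0.0026] at [ 0.4847 -0.0249  0.0911] t 4.6 F [ 0.4  0.3 -0.6] q [-0.3   0.06  1.96 -0.    1.12 -1.76]
```

```bash
python3 -m inch '[{"jaw":0.06,"slide":[0,0.001,0.03],"twist":[0,0,-0.003]},{"jaw":0.06,"slide":[0,0.001,0.055],"twist":[0,0,-0.003]},{"jaw":0.06,"slide":[0,0.001,0.064],"twist":[0,0,-0.003]},{"jaw":0.06,"slide":[0,0.001,0.064],"twist":[0,0,-0.003]}]'; python3 -m inch '[{"jaw":0.03,"slide":[0,0,0],"twist":[0,0,0]},{"jaw":0.02,"slide":[0,0,0],"twist":[0,0,0]},{"jaw":0.0,"slide":[0,0,0],"twist":[0,0,0]},{"jaw":0.0,"slide":[0,0,0],"twist":[0,0,0]},{"jaw":0.0,"slide":[0,0,0],"twist":[0,0,0]},{"jaw":0.0,"slide":[0,0,0],"twist":[0,0,0]},{"jaw":0.0,"slide":[0,0,0],"twist":[0,0,0]}]'; python3 -c "
from h import *
go((.485,-.0237,.027),-6.1)"
```

```text
clock: 5.0
ee_pos: [0.4851, -0.0235, 0.0273]
tool_rot: [0.0, 0.053, 0.999, -0.0]
contact_force: [-0.3, 0.4, 0.2]
width: 0.652
finger_force: 0.0
clock: 5.7
ee_pos: [0.4848, -0.0232, 0.0269]
tool_rot: [0.0, 0.052, 0.999, -0.0]
contact_force: [-0.9, 0.1, 2.4]
width: 0.262
finger_force: 30.0
slide [-0.0002 -0.0004 -0.0001] twist [-0.0001  0.0004  0.0017] at [ 0.4848 -0.0232  0.0269] t 5.7 F [-0.9  0.1  2.4] q [-0.3   0.17  1.99 -0.    0.98 -1.76]
```

```bash
cat > snap.py <<'E'
import sys,pickle
from h import *
for n in sys.argv[2:]:
    f=grab(n);f["pose"]=pose();pickle.dump(f,open(f"{n}_{sys.argv[1]}.pkl","wb"));cv2.imwrite(f"pics/{n}_{sys.argv[1]}.png",f["img"])
E
python3 snap.py a wrist scene side;  python3 -m inch '[{"jaw":0.0,"slide":[0,0,-0.005],"twist":[0,0,0]},{"jaw":0.0,"slide":[0,0,-0.015],"twist":[0,0,0]},{"jaw":0.0,"slide":[0,0,-0.03],"twist":[0,0,0]},{"jaw":0.0,"slide":[0,0,-0.05],"twist":[0,0,0]},{"jaw":0.0,"slide":[0,0,-0.07],"twist":[0,0,0]},{"jaw":0.0,"slide":[0,0,-0.09],"twist":[0,0,0]},{"jaw":0.0,"slide":[0,0,-0.1],"twist":[0,0,0]},{"jaw":0.0,"slide":[0,0,-0.1],"twist":[0,0,0]}]'; python3 -m inch '[{"jaw":0.0,"slide":[0,0,0],"twist":[0,0,0]},{"jaw":0,"slide":[0,0,0],"twist":[0,0,0]}]'; python3 snap.py b wrist scene side; python3 - <<'E'
from h import *
import pickle
a=cv2.imread("pics/wrist_a.png");b=cv2.imread("pics/wrist_b.png");s=cv2.imread("pics/side_b.png")
o=np.zeros((600,800,3),np.uint8)
o[:360,:400]=cv2.resize(a[240:420,180:380],None,fx=2,fy=2);o[:360,400:]=cv2.resize(b[240:420,180:380],None,fx=2,fy=2)
o[360:600,:560]=cv2.resize(s[180:260,220:407],(560,240))
cv2.imwrite("pics/ab.png",o);go((.5,0,.2),-6)
E
```

```text
clock: 6.65
ee_pos: [0.4857, -0.0235, 0.1282]
tool_rot: [0.002, 0.052, 0.999, -0.0]
contact_force: [-0.2, 0.0, -1.7]
width: 0.26
finger_force: 30.0
clock: 6.85
ee_pos: [0.4837, -0.0229, 0.1253]
tool_rot: [-0.001, 0.052, 0.999, 0.0]
contact_force: [0.4, 0.1, -1.6]
width: 0.256
finger_force: 30.0
slide [-0.0134  0.0246 -0.0743] twist [ 0.0003 -0.0018 -0.0001] at [ 0.484  -0.023   0.1257] t 7.0 F [-0.5  1.1 -2. ] q [-0.3   0.01  1.94  0.    1.19 -1.76]
```

View pics/ab.png

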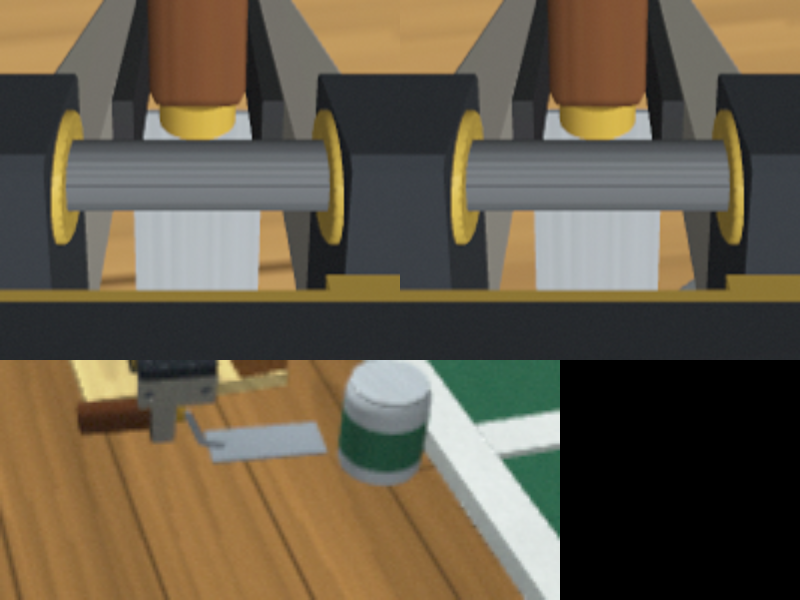

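```bash
python3 -c "
from h import *
go((.37,-.05,.125),-7)
go((.36,-.3034,.125),-9)
"
```

```text
slide [ 0.1105 -0.0388  0.0009] twist [ 0.0003 -0.0018  0.0173] at [ 0.484  -0.023   0.1257] t 7.0 F [-0.5  1.1 -2. ] q [-0.3   0.01  1.94  0.    1.19 -1.76]
slide [ 0.094  -0.2918  0.0007] twist [ 0.0003 -0.0018  0.0522] at [ 0.484  -0.023   0.1257] t 7.0 F [-0.5  1.1 -2. ] q [-0.3   0.01  1.94  0.    1.19 -1.76]
```

```bash
python3 -m inch '[{"jaw":0.0,"slide":[0.02,-0.005,0],"twist":[0,0,0]},{"jaw":0.0,"slide":[0.05,-0.015,0],"twist":[0,0,0]},{"jaw":0.0,"slide":[0.08,-0.03,0],"twist":[0,0,0.01]},{"jaw":0.0,"slide":[0.1,-0.055,0],"twist":[0,0,0.02]},{"jaw":0.0,"slide":[0.105,-0.085,0],"twist":[0,0,0.03]},{"jaw":0.0,"slide":[0.103,-0.12,0],"twist":[0,0,0.04]},{"jaw":0.0,"slide":[0.1,-0.16,0],"twist":[0,0,0.05]},{"jaw":0.0,"slide":[0.098,-0.2,0],"twist":[0,0,0.052]}]'; python3 -m inch '[{"jaw":0.0,"slide":[-0.002,-0.035,0],"twist":[0,0,0]},{"jaw":0,"slide":[-0.004,-0.065,0],"twist":[0,0,0]},{"jaw":0,"slide":[-0.004,-0.085,0],"twist":[0,0,0]},{"jaw":0,"slide":[-0.004,-0.092,0],"twist":[0,0,0]},{"jaw":0,"slide":[-0.004,-0.092,0],"twist":[0,0,0]},{"jaw":0,"slide":[-0.004,-0.092,0],"twist":[0,0,0]}]';python3 -c "
from h import *
go((.3596,-.3034,.0894),-9)
"
```

```text
clock: 7.8
ee_pos: [0.3658, -0.2132, 0.1264]
tool_rot: [0.0, 0.078, 0.997, 0.0]
contact_force: [0.9, 0.3, -1.7]
width: 0.26
finger_force: 30.0
clock: 8.4
ee_pos: [0.3558, -0.3022, 0.1262]
tool_rot: [-0.0, 0.078, 0.997, 0.001]
contact_force: [-0.9, -0.1, -0.8]
width: 0.259
finger_force: 30.0
slide [-0.0039 -0.0006  0.0368] twist [ 0.0011 -0.0006  0.0007] at [ 0.3558 -0.3022  0.1262] t 8.4 F [-0.9 -0.1 -0.8] q [-0.96 -0.04  1.98  0.    1.2  -2.38]
```

```bash
python3 -m inch '[{"jaw":0.0,"slide":[0,0,0.012],"twist":[0,0,0]},{"jaw":0,"slide":[-0.002,0,0.025],"twist":[0,0,0]},{"jaw":0,"slide":[-0.004,0,0.034],"twist":[0,0,0]},{"jaw":0,"slide":[-0.004,0,0.037],"twist":[0.001,0,0]},{"jaw":0,"slide":[-0.004,0,0.037],"twist":[0.001,0,0]},{"jaw":0,"slide":[-0.004,0,0.037],"twist":[0.001,0,0]}]'; python3 snap.py c wrist scene side; python3 - <<'E'
from h import *
o=np.zeros((600,800,3),np.uint8)
c=lambda n,x,y,w,h,k: cv2.resize(cv2.imread(f"pics/{n}_c.png")[y:y+h,x:x+w],None,fx=k,fy=k,interpolation=cv2.INTER_CUBIC)
o[:300,:800]=c("wrist",80,240,400,150,2);o[300:600,:400]=c("side",260,260,133,100,3)[:300,:399].repeat(1,0) if 0 else cv2.resize(c("side",260,260,133,100,3),(400,300))
o[300:600,400:]=cv2.resize(c("scene",115,170,133,100,3),(400,300))
cv2.imwrite("pics/c.png",o)
go((.4683,-.3206,.0894),-9)
f=dict(zip("Rt",[0,0]))
E
```

```text
clock: 9.0
ee_pos: [0.3599, -0.304, 0.0898]
tool_rot: [0.0, 0.078, 0.997, -0.001]
contact_force: [0.5, -0.5, -1.7]
width: 0.258
finger_force: 30.0
slide [-0.1095  0.0008  0.0008] twist [-0.0018  0.0007  0.0003] at [ 0.36   -0.3043  0.0901] t 9.15 F [-1.3 -0.4 -2. ] q [-0.96  0.03  2.   -0.    1.11 -2.37]
```

View pics/c.png

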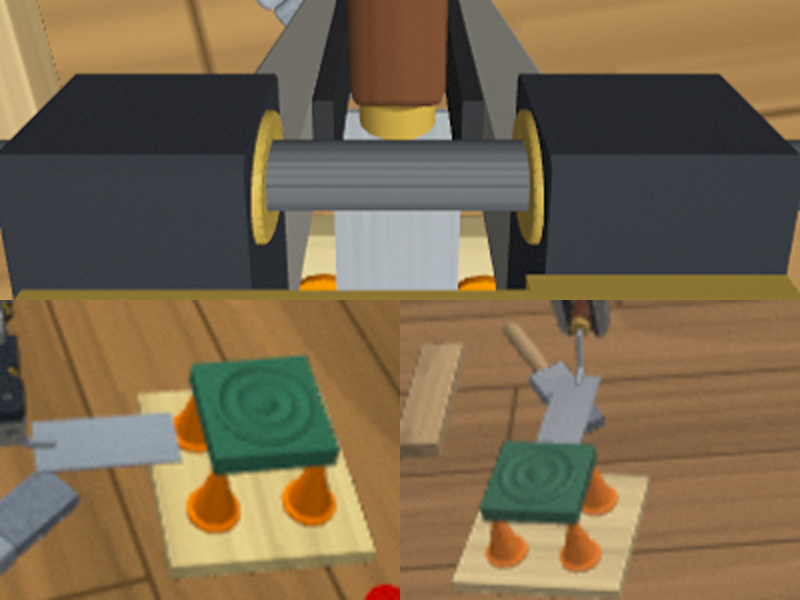

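```bash
python3 - <<'E'
from h import *
import pickle
d=pickle.load(open("side_c.pkl","rb"));s=pickle.load(open("scene_c.pkl","rb"))
def fr(c,h,a,b,z): h=np.radians(h); return [c[0]+a*np.cos(h)-b*np.sin(h),c[1]+a*np.sin(h)+b*np.cos(h),z]
for n,f in(("side",d),("scene",s)):
    print(n,"tip",[proj(f,fr((.36,-.3043),-9,.15,b,.0655)).round(1) for b in(.022,-.022)],"ros top",[proj(f,fr((.572,-.337),-8.3,a,b,.091)).round(1) for a,b in((-.045,.045),(.045,.045),(.045,-.045),(-.045,-.045))])
E
```

```text
side tip [array([316. , 296.1]), array([319.7, 312.1])] ros top [array([323.3, 280. ]), array([362.1, 276.8]), array([373.9, 308.8]), array([332.1, 312.6])]
scene tip [array([174.3, 218.8]), array([159.7, 218.2])] ros top [array([179.4, 217.6]), array([172.7, 240.8]), array([140.5, 239.6]), array([148.7, 216.6])]
```

```bash
python3 -m inch '[{"jaw":0.0,"slide":[-0.01,0,0],"twist":[0,0,0]},{"jaw":0,"slide":[-0.025,0,0],"twist":[0,0,0]},{"jaw":0,"slide":[-0.04,0,0],"twist":[0,0,0]},{"jaw":0,"slide":[-0.055,0,0],"twist":[0,0,0]},{"jaw":0,"slide":[-0.07,0,0],"twist":[0,0,0]},{"jaw":0,"slide":[-0.085,0,0],"twist":[0,0,0]},{"jaw":0,"slide":[-0.098,0.001,0],"twist":[0,0,0]},{"jaw":0,"slide":[-0.106,0.001,0],"twist":[0,0,0]}]'; python3 -m inch '[{"jaw":0.0,"slide":[-0.003,0,0],"twist":[0,0,0]},{"jaw":0,"slide":[-0.003,0,0],"twist":[0,0,0]},{"jaw":0,"slide":[-0.003,0,0],"twist":[0,0,0]}]';python3 snap.py d scene side; python3 - <<'E'
from h import *
go((.4683,-.3206,.0894),-9)
import pickle
# rosette shift check
for n in("scene","side"):
    c=[]
    for k in "cd":
        g=cv2.cvtColor(pickle.load(open(f"{n}_{k}.pkl","rb"))["img"],cv2.COLOR_BGR2HSV); m=(g[...,0]>65)&(g[...,0]<95)&(g[...,1]>80)
        x,y,w,h=(130,205,80,50) if n=="scene" else(300,270,90,60)
        v,u=np.nonzero(m[y:y+h,x:x+w]); c.append((u.mean(),v.mean(),len(u)))
    print(n,c)
E
```

```text
clock: 9.95
ee_pos: [0.4661, -0.3197, 0.0897]
tool_rot: [0.0, 0.078, 0.997, -0.001]
contact_force: [-0.5, 0.9, -1.6]
width: 0.259
finger_force: 30.0
clock: 10.25
ee_pos: [0.4673, -0.3199, 0.0895]
tool_rot: [-0.0, 0.078, 0.997, -0.0]
contact_force: [-0.3, 0.4, -1.9]
width: 0.259
finger_force: 30.0
slide [-0.0012 -0.0005  0.0001] twist [-0.0008 -0.0003 -0.0001] at [ 0.4672 -0.3199  0.0895] t 10.35 F [-0.4  0.4 -0.9] q [-0.81  0.26  1.73 -0.    1.14 -2.23]
scene [(np.float64(30.692307692307693), np.float64(25.37452711223203), 793), (np.float64(30.72125), np.float64(25.45375), 800)]
side [(np.float64(46.78483606557377), np.float64(27.870218579234972), 1464), (np.float64(47.17260656883298), np.float64(28.062893081761008), 1431)]
```

```bash
python3 -m inch '[{"jaw":0.0,"slide":[0,0,-0.002],"twist":[0,0,0]},{"jaw":0,"slide":[0,0,-0.004],"twist":[0,0,0]},{"jaw":0,"slide":[0,0,-0.005],"twist":[0,0,0]},{"jaw":0,"slide":[0,0,-0.006],"twist":[0,0,0]},{"jaw":0,"slide":[0,0,-0.007],"twist":[0,0,0]},{"jaw":0,"slide":[0,0,-0.009],"twist":[0,0,0]},{"jaw":0,"slide":[0,0,-0.012],"twist":[0,0,0]},{"jaw":0,"slide":[0,0,-0.015],"twist":[0,0,0]}]'; python3 -m inch '[{"jaw":0.0,"slide":[0,0,-0.005],"twist":[0,0,0]},{"jaw":0,"slide":[0,0,-0.013],"twist":[0,0,0]},{"jaw":0,"slide":[0,0,-0.022],"twist":[0,0,0]},{"jaw":0,"slide":[0,0,-0.03],"twist":[0,0,0]},{"jaw":0,"slide":[0,0,-0.033],"twist":[0,0,0]},{"jaw":0,"slide":[0,0,-0.033],"twist":[0,0,0]},{"jaw":0,"slide":[0,0,-0.033],"twist":[0,0,0]}]';python3 snap.py e wrist scene side; python3 - <<'E'
from h import *
o=np.zeros((600,800,3),np.uint8)
c=lambda n,x,y,w,h,k: cv2.resize(cv2.imread(f"pics/{n}_e.png")[y:y+h,x:x+w],None,fx=k,fy=k,interpolation=cv2.INTER_CUBIC)
o[:300,:800]=c("wrist",80,240,400,150,2)
o[300:600,:400]=c("side",270,240,100,75,4)
o[300:600,400:]=c("scene",125,185,100,75,4)
cv2.imwrite("pics/e.png",o)
go((.4683,-.3206,.14),-9)
E
```

```text
clock: 11.15
ee_pos: [0.4676, -0.3199, 0.1048]
tool_rot: [-0.0, 0.078, 0.997, -0.0]
contact_force: [-0.4, 1.2, -2.2]
width: 0.257
finger_force: 30.0
clock: 11.85
ee_pos: [0.4675, -0.3198, 0.1374]
tool_rot: [-0.0, 0.078, 0.997, -0.0]
contact_force: [0.3, 0.7, -2.5]
width: 0.263
finger_force: 30.0
slide [-0.0011 -0.0008 -0.0029] twist [-0.0004 -0.0008  0.0003] at [ 0.4673 -0.3197  0.1371] t 12.0 F [-0.3 -0.3 -1.6] q [-0.81  0.21  1.7  -0.    1.23 -2.23]
```

View pics/e.png

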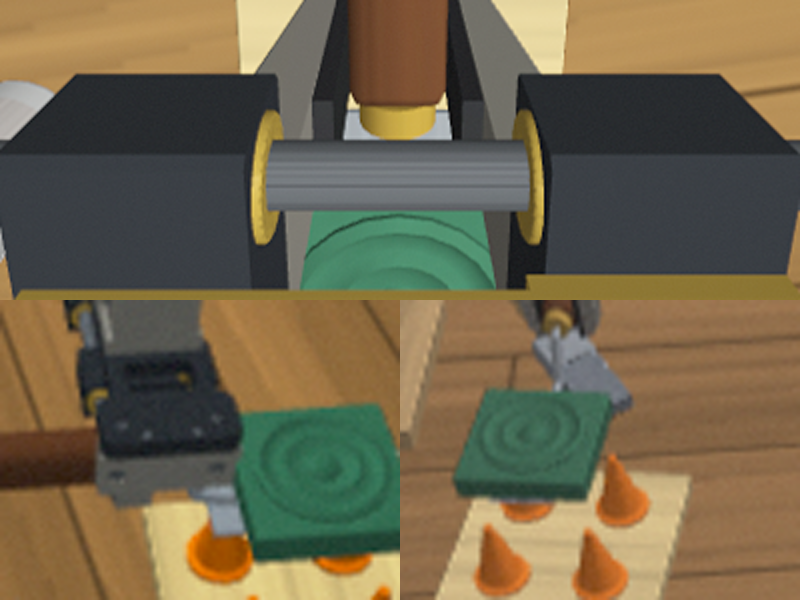

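```bash
python3 -c "
from h import *
go((.43,-.22,.165),-8)
go((.41,-.08,.165),-6)
go((.415,.08,.165),-3)
go((.451,.233,.165),-1.3)
import pickle
f=pickle.load(open('wrist_e.pkl','rb'));g=cv2.cvtColor(f['img'],cv2.COLOR_BGR2HSV);e,M,T=f['pose']
m=(g[...,0]>65)&(g[...,0]<95)&(g[...,1]>80)
P=[[],[]]
for v in range(352,384,2):
    u=np.flatnonzero(m[v,220:340])+220
    for i,uu in enumerate((u.min()-.5,u.max()+.5)): P[i].append((M.T@(ray(f,uu,v,e[2]-.0044)-e))[:2])
for q in P:
    q=np.array(q);k=np.polyfit(q[:,0],q[:,1],1);print('tool y at x=-.1',np.polyval(k,-.1),'slope deg',np.degrees(np.arctan(k[0])),q[0],q[-1])
"
```

```text
slide [ 0.0525  0.0926 -0.0279] twist [-0.0004 -0.0008 -0.0172] at [ 0.4673 -0.3197  0.1371] t 12.0 F [-0.3 -0.3 -1.6] q [-0.81  0.21  1.7  -0.    1.23 -2.23]
slide [ 0.0941  0.2278 -0.0279] twist [-0.0004 -0.0008 -0.0521] at [ 0.4673 -0.3197  0.1371] t 12.0 F [-0.3 -0.3 -1.6] q [-0.81  0.21  1.7  -0.    1.23 -2.23]
slide [ 0.1141  0.3866 -0.028 ] twist [-0.0003 -0.0008 -0.1044] at [ 0.4673 -0.3197  0.1371] t 12.0 F [-0.3 -0.3 -1.6] q [-0.81  0.21  1.7  -0.    1.23 -2.23]
slide [ 0.1024  0.5433 -0.0281] twist [-0.0003 -0.0009 -0.1341] at [ 0.4673 -0.3197  0.1371] t 12.0 F [-0.3 -0.3 -1.6] q [-0.81  0.21  1.7  -0.    1.23 -2.23]
tool y at x=-.1 -0.03351013185175697 slope deg 9.898814849242994 [-0.0737 -0.0291] [-0.0969 -0.0332]
tool y at x=-.1 0.031469327918526586 slope deg -10.747011884952158 [-0.0736  0.0263] [-0.0967  0.0311]
```

```bash
python3 -m inch '[{"jaw":0,"slide":[0.002,0.004,-0.004],"twist":[0,0,0]},{"jaw":0,"slide":[0.007,0.012,-0.01],"twist":[0,0,-0.002]},{"jaw":0,"slide":[0.014,0.022,-0.016],"twist":[0,0,-0.005]},{"jaw":0,"slide":[0.022,0.034,-0.022],"twist":[0,0,-0.008]},{"jaw":0,"slide":[0.031,0.049,-0.026],"twist":[0,0,-0.011]},{"jaw":0,"slide":[0.04,0.066,-0.028],"twist":[0,0,-0.015]},{"jaw":0,"slide":[0.048,0.084,-0.028],"twist":[0,0,-0.02]},{"jaw":0,"slide":[0.056,0.103,-0.028],"twist":[0,0,-0.025]}]'; python3 -m inch '[{"jaw":0,"slide":[0.006,0.02,0],"twist":[0,0,-0.005]},{"jaw":0,"slide":[0.011,0.04,0],"twist":[0,0,-0.01]},{"jaw":0,"slide":[0.016,0.06,0],"twist":[0,0,-0.015]},{"jaw":0,"slide":[0.02,0.08,0],"twist":[0,0,-0.02]},{"jaw":0,"slide":[0.024,0.1,0],"twist":[0,0,-0.025]},{"jaw":0,"slide":[0.028,0.12,0],"twist":[0,0,-0.03]},{"jaw":0,"slide":[0.032,0.14,0],"twist":[0,0,-0.036]},{"jaw":0,"slide":[0.035,0.16,0],"twist":[0,0,-0.042]}]'; python3 -c "
from h import *
go((.415,.08,.165),-3)
go((.451,.233,.165),-1.3)"
```

```text
clock: 12.8
ee_pos: [0.428, -0.2083, 0.1661]
tool_rot: [0.0, 0.066, 0.998, -0.001]
contact_force: [0.6, -0.3, -1.5]
width: 0.257
finger_force: 30.0
clock: 13.6
ee_pos: [0.4142, -0.0449, 0.1658]
tool_rot: [0.0, 0.045, 0.999, -0.001]
contact_force: [0.3, 0.2, -2.3]
width: 0.258
finger_force: 30.0
slide [0.0103 0.1245 0.0006] twist [-0.001   0.0006 -0.0369] at [ 0.4142 -0.0449  0.1658] t 13.6 F [ 0.3  0.2 -2.3] q [-0.4  -0.23  2.07 -0.    1.3  -1.88]
slide [-0.0119  0.2801  0.0005] twist [-0.001   0.0006 -0.0666] at [ 0.4142 -0.0449  0.1658] t 13.6 F [ 0.3  0.2 -2.3] q [-0.4  -0.23  2.07 -0.    1.3  -1.88]
```

```bash
python3 -m inch '[{"jaw":0,"slide":[0.003,0.02,0],"twist":[0,0,-0.005]},{"jaw":0,"slide":[0.006,0.04,0],"twist":[0,0,-0.01]},{"jaw":0,"slide":[0.008,0.06,0],"twist":[0,0,-0.015]},{"jaw":0,"slide":[0.009,0.08,0],"twist":[0,0,-0.02]},{"jaw":0,"slide":[0.009,0.1,0],"twist":[0,0,-0.025]},{"jaw":0,"slide":[0.008,0.12,0],"twist":[0,0,-0.03]},{"jaw":0,"slide":[0.006,0.14,0],"twist":[0,0,-0.035]},{"jaw":0,"slide":[0.003,0.16,0],"twist":[0,0,-0.04]}]'; python3 -m inch '[{"jaw":0,"slide":[-0.004,0.018,0],"twist":[0,0,-0.005]},{"jaw":0,"slide":[-0.008,0.036,0],"twist":[0,0,-0.01]},{"jaw":0,"slide":[-0.012,0.053,0],"twist":[0,0,-0.015]},{"jaw":0,"slide":[-0.016,0.068,0],"twist":[0,0,-0.019]},{"jaw":0,"slide":[-0.018,0.08,0],"twist":[0,0,-0.022]},{"jaw":0,"slide":[-0.02,0.088,0],"twist":[0,0,-0.024]},{"jaw":0,"slide":[-0.021,0.092,0],"twist":[0,0,-0.025]},{"jaw":0,"slide":[-0.021,0.093,0],"twist":[0,0,-0.025]}]'; python3 -c "
from h import *
go((.451,.233,.165),-1.3)"
```

```text
clock: 14.4
ee_pos: [0.4256, 0.1147, 0.1657]
tool_rot: [0.0, 0.025, 1.0, -0.0]
contact_force: [0.0, 0.2, -2.3]
width: 0.257
finger_force: 30.0
clock: 15.2
ee_pos: [0.4516, 0.2054, 0.1651]
tool_rot: [-0.0, 0.012, 1.0, -0.001]
contact_force: [-0.6, -0.3, -1.7]
width: 0.258
finger_force: 30.0
slide [0.0013 0.0276 0.0001] twist [-0.0011 -0.0002 -0.0019] at [0.4516 0.2054 0.1651] t 15.2 F [-0.6 -0.3 -1.7] q [ 0.18 -0.    1.87 -0.    1.28 -1.36]
```

```bash
python3 -m inch '[{"jaw":0,"slide":[0,0.005,0.005],"twist":[0,0,0]},{"jaw":0,"slide":[0,0.012,0.012],"twist":[0,0,0]},{"jaw":0,"slide":[0.001,0.02,0.02],"twist":[0,0,-0.002]},{"jaw":0,"slide":[0.001,0.025,0.029],"twist":[0,0,-0.002]},{"jaw":0,"slide":[0.001,0.027,0.037],"twist":[0,0,-0.002]},{"jaw":0,"slide":[0.001,0.0275,0.044],"twist":[0,0,-0.002]},{"jaw":0,"slide":[0.001,0.0275,0.048],"twist":[0,0,-0.002]},{"jaw":0,"slide":[0.001,0.0275,0.049],"twist":[0,0,-0.002]}]'; python3 -m inch '[{"jaw":0,"slide":[0,0,0],"twist":[0,0,0]},{"jaw":0,"slide":[0,0,0],"twist":[0,0,0]}]'; python3 snap.py f scene side wrist; cat > ros.py <<'E'
from h import *
import pickle,sys
K=sys.argv[1]; zt=float(sys.argv[2])
go((.451,.233,.1024),-1.3)
s0=pickle.load(open("scene0.pkl","rb"));w=pickle.load(open("w_rack.pkl","rb"))
def cap(f,x,y,ww,hh,z):
    v,u=np.nonzero(f["img"][y:y+hh,x:x+ww].max(2)<55); return ray(f,u.mean()+x,v.mean()+y,z)[:2],len(u)
print("caps scene",cap(s0,336,196,10,10,.074),cap(s0,358,195,9,9,.074)); print("caps wrist",cap(w,228,198,20,20,.074),cap(w,288,198,20,20,.074))
f=pickle.load(open(f"scene_{K}.pkl","rb"));g=cv2.cvtColor(f["img"],cv2.COLOR_BGR2HSV)
m=((g[...,0]>65)&(g[...,0]<95)&(g[...,1]>80)).astype(np.uint8); m[:,:325]=0;m[:,425:]=0;m[:180]=0;m[262:]=0
n,l,st,_=cv2.connectedComponentsWithStats(m);i=[k for k in range(1,n) if st[k,4]>100];print(st[i].tolist())
for k in i:
    c=max(cv2.findContours((l==k).astype(np.uint8),0,1)[0],key=cv2.contourArea);h=cv2.approxPolyDP(cv2.convexHull(c),2.5,True).reshape(-1,2);print(h.tolist());print(np.array([ray(f,u,v,zt)[:2] for u,v in h]).tolist())
E
python3 ros.py f .1116; python3 - <<'E'
import cv2,numpy as np
o=np.zeros((600,800,3),np.uint8)
c=lambda n,x,y,w,h,k: cv2.resize(cv2.imread(f"pics/{n}_f.png")[y:y+h,x:x+w],None,fx=k,fy=k,interpolation=cv2.INTER_CUBIC)
o[:340,:480]=c("scene",320,180,120,85,4);o[:300,490:790]=c("side",235,110,100,100,3);o[345:595,:500]=c("wrist",150,220,250,125,2);
cv2.imwrite("pics/f.png",o)
E
```

```text
clock: 16.0
ee_pos: [0.451, 0.2325, 0.1154]
tool_rot: [-0.001, 0.011, 1.0, -0.001]
contact_force: [-0.4, -0.4, -1.3]
width: 0.258
finger_force: 30.0
clock: 16.2
ee_pos: [0.4517, 0.2327, 0.1165]
tool_rot: [0.0, 0.012, 1.0, -0.0]
contact_force: [0.6, -0.3, -2.1]
width: 0.259
finger_force: 30.0
slide [0.0006 0.0003 0.014 ] twist [-0.0008  0.0006 -0.0002] at [0.4516 0.2327 0.1164] t 16.35 F [ 0.7 -0.2 -2.5] q [ 0.24  0.09  1.88 -0.    1.18 -1.31]
caps scene (array([0.4956, 0.1981]), 5) (array([0.4954, 0.2636]), 3)
caps wrist (array([0.4994, 0.1976]), 75) (array([0.4997, 0.2638]), 72)
[[339, 196, 35, 26, 715], [375, 198, 37, 26, 712]]
[[367, 196], [373, 218], [344, 221], [340, 198]]
[[0.5173046708198539, 0.27084179724486357], [0.6095832530356938, 0.2660129770055003], [0.6133026565797934, 0.18149692074158058], [0.5181591633022219, 0.18873734316937552]]
[[403, 199], [411, 220], [383, 223], [376, 200]]
[[0.5405483475196354, 0.3742568967655534], [0.6278169953941305, 0.37127686556861245], [0.6316690322732451, 0.28918117825403467], [0.5370476749900608, 0.29326964828347374]]
```

View pics/f.png

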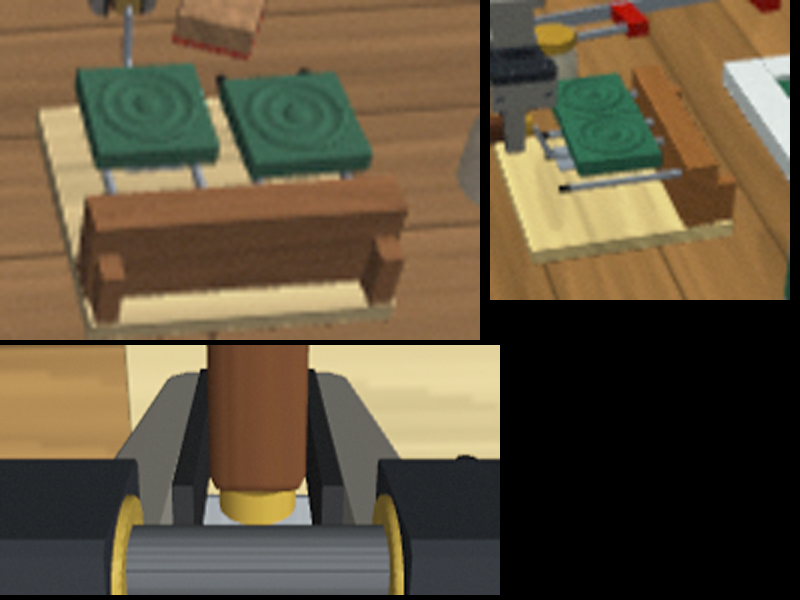

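```bash
python3 - <<'E'
from h import *
import pickle
w=pickle.load(open("w_rack.pkl","rb"));s=pickle.load(open("scene0.pkl","rb"));d=pickle.load(open("side0.pkl","rb"))
for u in(255,270,280):
    print("w",u,w["img"][278:312:1,u,2].tolist())
print([ (v,ray(w,270,v,.018)[0].round(4),ray(w,270,v,.096)[0].round(4)) for v in(285,290,295,300,305)])
print("foot front w rows",w["img"][156:172,270,2].tolist(),ray(w,270,163,.018))
for u in(356,365,371): print("s",u,s["img"][215:250,u].tolist()[0:0],s["img"][218:262,u,2].tolist(),[ray(s,u,v,.096)[0].round(4) for v in(225,230,235)])
print("foot back s, x by row z=.018 col 380",s["img"][250:268,380,2].tolist(),[ray(s,380,v,.018)[0].round(4) for v in(255,258,260)])
print("foot front s col 350",s["img"][196:216,352,2].tolist(),[ray(s,352,v,.018)[0].round(4) for v in(203,205,207)])
print("rod in scene col 346", [s["img"][v,338:352,2].tolist() for v in range(196,208)])
E
```

```text
w 255 [212, 214, 215, 216, 217, 217, 217, 216, 215, 216, 203, 152, 98, 101, 102, 101, 103, 103, 101, 99, 99, 102, 102, 101, 101, 102, 101, 100, 100, 103, 108, 92, 50, 50]
w 270 [213, 214, 215, 216, 217, 217, 217, 216, 216, 217, 205, 154, 99, 102, 102, 101, 103, 105, 100, 100, 100, 103, 103, 100, 101, 101, 102, 102, 102, 105, 109, 92, 48, 49]
w 280 [213, 214, 215, 216, 216, 216, 216, 216, 216, 216, 207, 160, 95, 102, 101, 103, 103, 104, 100, 101, 101, 103, 101, 100, 101, 101, 103, 101, 102, 104, 109, 91, 48, 49]
[(285, np.float64(0.6215), np.float64(0.5781)), (290, np.float64(0.629), np.float64(0.5841)), (295, np.float64(0.6365), np.float64(0.5901)), (300, np.float64(0.6441), np.float64(0.5962)), (305, np.float64(0.6517), np.float64(0.6024))]
foot front w rows [142, 144, 144, 145, 143, 140, 148, 193, 220, 220, 219, 217, 216, 213, 212, 211] [0.4576 0.2323 0.018 ]
s 356 [] [205, 195, 181, 190, 200, 204, 201, 198, 198, 183, 143, 140, 140, 135, 142, 145, 147, 142, 123, 91, 85, 90, 85, 85, 85, 87, 83, 86, 83, 86, 90, 89, 90, 88, 84, 113, 177, 222, 219, 213, 206, 201, 186, 118] [np.float64(
[... 1139 characters left out ...]
30, 130, 132, 132, 129, 129, 133, 130, 131, 130, 130, 126, 130], [133, 134, 132, 136, 137, 135, 135, 133, 136, 134, 130, 129, 130, 130], [137, 133, 122, 123, 143, 143, 138, 139, 138, 137, 139, 136, 138, 134], [136, 98, 29, 54, 126, 133, 137, 135, 136, 134, 133, 134, 134, 131], [130, 82, 38, 52, 100, 131, 131, 133, 128, 131, 130, 126, 131, 126], [128, 106, 42, 93, 134, 130, 131, 131, 131, 129, 128, 130, 131, 128], [126, 124, 79, 123, 163, 124, 130, 128, 127, 127, 127, 126, 126, 130], [126, 124, 95, 110, 149, 121, 128, 138, 137, 137, 140, 146, 146, 156], [166, 168, 152, 94, 144, 154, 167, 179, 181, 182, 186, 192, 193, 204], [220, 221, 216, 91, 136, 185, 215, 215, 214, 214, 214, 214, 214, 214]]
```

```bash
python3 -m inch '[{"jaw":0,"slide":[0,0.0005,0.003],"twist":[0,0,0]},{"jaw":0,"slide":[0,0.001,0.006],"twist":[0,0,0]},{"jaw":0,"slide":[0,0.001,0.008],"twist":[0,0,0]},{"jaw":0,"slide":[0,0.001,0.009],"twist":[0,0,0]},{"jaw":0,"slide":[0,0.001,0.01],"twist":[0,0,0]},{"jaw":0,"slide":[0,0.001,0.011],"twist":[0,0,0]},{"jaw":0,"slide":[0,0.001,0.012],"twist":[0,0,0]},{"jaw":0,"slide":[0,0.001,0.013],"twist":[0,0,0]}]'; python3 -m inch '[{"jaw":0,"slide":[0,0,0.001],"twist":[0,0,0]},{"jaw":0,"slide":[0,0,0.002],"twist":[0,0,0]},{"jaw":0,"slide":[0,0,0.003],"twist":[0,0,0]},{"jaw":0,"slide":[0,0,0.004],"twist":[0,0,0]},{"jaw":0,"slide":[0,0,0.005],"twist":[0,0,0]},{"jaw":0,"slide":[0,0,0.006],"twist":[0,0,0]},{"jaw":0,"slide":[0,0,0.007],"twist":[0,0,0]},{"jaw":0,"slide":[0,0,0.007],"twist":[0,0,0]}]'; python3 snap.py g scene side; python3 ros.py g .098
```

```text
clock: 17.15
ee_pos: [0.4514, 0.2337, 0.103]
tool_rot: [-0.0, 0.011, 1.0, -0.0]
contact_force: [0.2, 0.2, -3.0]
width: 0.259
finger_force: 30.0
clock: 17.95
ee_pos: [0.4512, 0.2337, 0.0959]
tool_rot: [-0.0, 0.011, 1.0, -0.001]
contact_force: [-0.0, -0.2, -2.2]
width: 0.259
finger_force: 30.0
slide [ 0.0003 -0.0007 -0.0064] twist [-0.001  -0.0002 -0.0001] at [0.4513 0.2337 0.096 ] t 18.05 F [ 0.  -0.1 -0.8] q [ 0.24  0.11  1.89 -0.    1.13 -1.31]
caps scene (array([0.4956, 0.1981]), 5) (array([0.4954, 0.2636]), 3)
caps wrist (array([0.4994, 0.1976]), 75) (array([0.4997, 0.2638]), 72)
[[376, 198, 36, 26, 712], [339, 200, 35, 25, 710]]
[[403, 199], [411, 220], [383, 223], [376, 201]]
[[0.526576517854167, 0.38116434788764153], [0.6151480164891452, 0.37813982722047546], [0.619057561182344, 0.29481851728820807], [0.5273226872012498, 0.29786884305066635]]
[[367, 200], [372, 222], [344, 224], [339, 201]]
[[0.520406213212188, 0.272009744202654], [0.6121152804128548, 0.2645053206071663], [0.6121501765956544, 0.18314314837924023], [0.516588661955639, 0.18732762672620973]]
```

```bash
python3 -m inch '[{"jaw":0,"slide":[0.004,0,0],"twist":[0,0,0]},{"jaw":0,"slide":[0.012,0,0],"twist":[0,0,0]},{"jaw":0,"slide":[0.024,0,0],"twist":[0,0,0]},{"jaw":0,"slide":[0.04,0,0],"twist":[0,0,0]},{"jaw":0,"slide":[0.058,0,0],"twist":[0,0,0]},{"jaw":0,"slide":[0.076,0,0],"twist":[0,0,0]},{"jaw":0,"slide":[0.094,0,0],"twist":[0,0,0]},{"jaw":0,"slide":[0.112,0,0],"twist":[0,0,0]}]'; python3 -m inch '[{"jaw":0,"slide":[0.012,0,0],"twist":[0,0,0]},{"jaw":0,"slide":[0.018,0,0],"twist":[0,0,0]},{"jaw":0,"slide":[0.018,0,0],"twist":[0,0,0]},{"jaw":0,"slide":[0.018,0,0],"twist":[0,0,0]}]'; python3 snap.py h scene; python3 ros.py h .098|tail -5; python3 -c "
from h import *
go((.45,-.02,.16),-6.1)"
```

```text
clock: 18.85
ee_pos: [0.3376, 0.2362, 0.0958]
tool_rot: [-0.0, 0.011, 1.0, -0.001]
contact_force: [0.0, 0.8, -1.3]
width: 0.26
finger_force: 30.0
clock: 19.25
ee_pos: [0.3219, 0.2368, 0.0964]
tool_rot: [0.0, 0.011, 1.0, -0.0]
contact_force: [-0.2, -0.3, -0.3]
width: 0.261
finger_force: 30.0
[[375, 198, 37, 26, 715], [339, 200, 35, 25, 703]]
[[403, 199], [411, 220], [383, 223], [375, 201]]
[[0.526576517854167, 0.38116434788764153], [0.6151480164891452, 0.37813982722047546], [0.619057561182344, 0.29481851728820807], [0.5270324747222699, 0.2948801748032089]]
[[367, 200], [372, 222], [344, 224], [339, 201]]
[[0.520406213212188, 0.272009744202654], [0.6121152804128548, 0.2645053206071663], [0.6121501765956544, 0.18314314837924023], [0.516588661955639, 0.18732762672620973]]
slide [-0.1339 -0.2538 -0.0634] twist [-0.0008  0.0007  0.0834] at [0.3221 0.2367 0.0963] t 19.3 F [ 0.4  0.4 -1.3] q [ 0.33 -0.19  2.18 -0.    1.14 -1.22]
```

```bash
python3 -m inch '[{"jaw":0,"slide":[0,0,-0.02],"twist":[0,0,0]},{"jaw":0,"slide":[0,-0.01,-0.045],"twist":[0,0,0]},{"jaw":0,"slide":[0,-0.035,-0.06],"twist":[0,0,0.01]},{"jaw":0,"slide":[0,-0.07,-0.063],"twist":[0,0,0.02]},{"jaw":0,"slide":[-0.02,-0.11,-0.063],"twist":[0,0,0.035]},{"jaw":0,"slide":[-0.04,-0.15,-0.063],"twist":[0,0,0.05]},{"jaw":0,"slide":[-0.07,-0.19,-0.063],"twist":[0,0,0.065]},{"jaw":0,"slide":[-0.1,-0.23,-0.063],"twist":[0,0,0.083]}]'; python3 -m inch '[{"jaw":0,"slide":[-0.035,-0.018,0.015],"twist":[0,0,0]},{"jaw":0,"slide":[-0.06,-0.02,0.04],"twist":[0,0,0]},{"jaw":0,"slide":[-0.065,-0.02,0.06],"twist":[0,0,0]},{"jaw":0,"slide":[-0.065,-0.02,0.08],"twist":[0,0,0]},{"jaw":0,"slide":[-0.065,-0.02,0.08],"twist":[0,0,0]},{"jaw":0,"slide":[-0.065,-0.02,0.08],"twist":[0,0,0]}]'; python3 -c "
from h import *
go((.483,-.0235,.0275),-6.1)"
```

```text
clock: 20.1
ee_pos: [0.4175, 0.0021, 0.1597]
tool_rot: [0.001, 0.054, 0.999, -0.001]
contact_force: [1.9, 0.6, -1.6]
width: 0.259
finger_force: 30.0
clock: 20.7
ee_pos: [0.4788, -0.0225, 0.0794]
tool_rot: [-0.0, 0.053, 0.999, -0.0]
contact_force: [-0.9, 0.4, -1.0]
width: 0.262
finger_force: 30.0
slide [-0.0043 -0.0005  0.0519] twist [-0.0009 -0.0006  0.0004] at [ 0.4788 -0.0225  0.0794] t 20.7 F [-0.9  0.4 -1. ] q [-0.3   0.07  1.98 -0.    1.09 -1.76]
```

```bash
python3 -m inch '[{"jaw":0,"slide":[0,0,0.012],"twist":[0,0,0]},{"jaw":0,"slide":[0,0,0.026],"twist":[0,0,0]},{"jaw":0,"slide":[0,0,0.038],"twist":[0,0,0]},{"jaw":0,"slide":[0,0,0.046],"twist":[0,0,0]},{"jaw":0,"slide":[0,0,0.05],"twist":[0,0,0]},{"jaw":0,"slide":[0,0,0.0515],"twist":[0,0,0]},{"jaw":0,"slide":[0,0,0.052],"twist":[0,0,0]},{"jaw":0,"slide":[0,0,0.052],"twist":[0,0,0]}]'; python3 -m inch '[{"jaw":0,"slide":[0,0,0],"twist":[0,0,0]},{"jaw":0.03,"slide":[0,0,0],"twist":[0,0,0]},{"jaw":0.04,"slide":[0,0,0],"twist":[0,0,0]},{"jaw":0.06,"slide":[0,0,0],"twist":[0,0,0]},{"jaw":0.06,"slide":[0,0,0],"twist":[0,0,0]},{"jaw":0.06,"slide":[0,0,0],"twist":[0,0,0]}]'; python3 -m inch '[{"jaw":0.06,"slide":[0,0,-0.02],"twist":[0,0,0]},{"jaw":0.06,"slide":[0,0,-0.05],"twist":[0,0,0]},{"jaw":0.06,"slide":[0,0,-0.09],"twist":[0,0,0]},{"jaw":0.06,"slide":[0,0,-0.135],"twist":[0,0,0]},{"jaw":0.07,"slide":[0,0.03,-0.18],"twist":[0,0,0]},{"jaw":0.09,"slide":[0,0.075,-0.21],"twist":[0,0,0]},{"jaw":0.09,"slide":[0.01,0.12,-0.215],"twist":[0,0,-0.03]},{"jaw":0.09,"slide":[0.02,0.16,-0.215],"twist":[0,0,-0.06]}]'; python3 -c "
from h import *
go((.41,.2307,.24),0)"
```

```text
clock: 21.5
ee_pos: [0.479, -0.0225, 0.0277]
tool_rot: [0.0, 0.053, 0.999, -0.001]
contact_force: [-0.7, 0.6, -1.5]
width: 0.258
finger_force: 30.0
clock: 22.1
ee_pos: [0.4787, -0.0224, 0.0274]
tool_rot: [0.0, 0.053, 0.999, -0.001]
contact_force: [-1.0, -0.7, -0.8]
width: 0.642
finger_force: 0.0
clock: 22.9
ee_pos: [0.4768, 0.1409, 0.2448]
tool_rot: [0.002, 0.023, 1.0, -0.0]
contact_force: [0.6, 0.5, 0.2]
width: 0.973
finger_force: 0.0
slide [0.0708 0.0867 0.0044] twist [-0.0004  0.0048 -0.0451] at [0.4768 0.1409 0.2448] t 22.9 F [0.6 0.5 0.2] q [ 0.04 -0.07  1.77 -0.    1.43 -1.48]
```

```bash
python3 -m inch '[{"jaw":0.09,"slide":[0.03,0.035,0],"twist":[0,0,-0.02]},{"jaw":0.09,"slide":[0.06,0.07,0],"twist":[0,0,-0.045]},{"jaw":0.09,"slide":[0.07,0.085,0],"twist":[0,0,-0.045]},{"jaw":0.09,"slide":[0.07,0.085,0],"twist":[0,0,-0.045]},{"jaw":0.09,"slide":[0.07,0.085,0],"twist":[0,0,-0.045]},{"jaw":0.09,"slide":[0.07,0.085,0],"twist":[0,0,-0.045]}]'; python3 snap.py i wrist side scene; cat > fin.py <<'E'
from h import *
import pickle,sys
f=pickle.load(open('wrist_i.pkl','rb'));g=cv2.cvtColor(f["img"],cv2.COLOR_BGR2HSV);go((.41,.2307,.24),0)
m=((g[...,0]>65)&(g[...,0]<95)&(g[...,1]>80)).astype(np.uint8)
n,l,st,_=cv2.connectedComponentsWithStats(m)
for k in range(1,n):
    if st[k,4]>150: print(st[k].tolist())
r0,r1=[proj(f,(x,.2307,z)) for x,z in((.513,.078),(.603,.098))];print(r0,r1)
u0=int(r0[0]); M=m.copy(); M[:,:u0-48]=0;M[:,u0+48:]=0
rows=[v for v in range(int(r0[1])+8,int(r1[1])-2) if 55<M[v].sum()<110];print(rows[0],rows[-1],len(rows))
for s in(0,1):
    P=[]
    for v in rows:
        u=np.flatnonzero(M[v]);P.append(ray(f,(u.min()-.5,u.max()+.5)[s],v,.098)[:2])
    P=np.array(P);k=np.polyfit(P[:,0],P[:,1],1);print("side yaw",np.degrees(np.arctan(k[0])),"y@.558",np.polyval(k,.558),"res",np.std(P[:,1]-np.polyval(k,P[:,0])))
for z,fn in((.078,0),(.098,1)):
    P=[]
    for u in range(u0-28,u0+29,3):
        v=np.flatnonzero(M[:,u]); P.append(ray(f,u,v.max()+.5 if fn else v.min()-.5,z)[:2])
    P=np.array(P);k=np.polyfit(P[:,1],P[:,0],1);print("near/far"[fn*5:][:4],"yaw",-np.degrees(np.arctan(k[0])),"x@.2307",np.polyval(k,.2307),np.std(P[:,0]-np.polyval(k,P[:,1])))
# rods: front ends
for y0 in(.1977,.2637):
    p=proj(f,(.50,y0,.076));x,y=int(p[0])-10,int(p[1])-12
    v,u=np.nonzero(f["img"][y:y+24,x:x+20].max(2)<60); print("cap",len(u),ray(f,u.mean()+x,v.min()+y-.5,.076)[:2])
E
python3 fin.py
```

```text
clock: 23.5
ee_pos: [0.4103, 0.2263, 0.242]
tool_rot: [-0.0, 0.001, 1.0, -0.001]
contact_force: [0.6, 0.3, -0.0]
width: 0.98
finger_force: 0.0
slide [0.0003 0.0044 0.002 ] twist [-0.0012 -0.0002 -0.0026] at [0.4103 0.2263 0.242 ] t 23.65 F [ 0.2  0.  -1.1] q [ 0.25 -0.14  1.85 -0.    1.44 -1.32]
[244, 276, 82, 34, 2667]
[342, 283, 40, 27, 894]
[244, 345, 79, 9, 623]
[340, 345, 76, 14, 931]
[127, 367, 46, 24, 828]
[283.7375 275.3491] [283.7873 355.0873]
283 352 34
side yaw -1.0481335907572846 y@.558 0.1862437575992378 res 0.0002493524489141653
side yaw -0.25140909898989033 y@.558 0.2747395840025928 res 0.00038549283719226286
near yaw -0.35910142631507613 x@.2307 0.5143821386065981 0.0002570683189039782
far yaw -1.3612758830260352 x@.2307 0.600550289904732 0.0003832502672770426
cap 69 [0.4908 0.1979]
cap 72 [0.492  0.2636]
```

```bash
python3 - <<'E'
from h import *
import pickle
f=pickle.load(open("scene_i.pkl","rb"));x,y,w,h=250,225,35,40
g=cv2.cvtColor(f["img"][y:y+h,x:x+w],cv2.COLOR_BGR2HSV); m=((g[...,1]<75)&(g[...,2]>100)).astype(np.uint8);m[30:,25:]=0
c=max(cv2.findContours(m,0,1)[0],key=cv2.contourArea).reshape(-1,2)
print(cv2.minAreaRect(np.array([ray(f,u+x,v+y,.0025)[:2] for u,v in c],np.float32)*1000))
print(robot.job_done())
E
```

```text
((566.82177734375, -33.07984924316406), (44.63472366333008, 126.30580139160156), 82.80548858642578)
the job is handed in; nothing more can be done
None
```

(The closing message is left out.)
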